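# Stack the slider, then raise the camera mast for its picture

## Robot

A 7-joint arm with a two-finger parallel gripper is mounted at the origin on a cart in front of the work surface, level with it; the furniture and walls round the work are solid. World frame = base frame: x ahead of the robot, y to its left, z up, the work surface at z = 0. Lengths are in m, angles in rad, forces in N, time in s.
With the tool pointing down it reaches from about 0.425 to 0.8 m from the base axis. Payload 8.3 kg.
Tool frame: the origin (TCP) lies at the very end of the fingers, on their centre line; the grasp point (between the pads) lies arm.grip_point_offset behind it (arm.grip_point_offset is the distance from the TCP to the grasp point, in m); z points along the fingers, y is the line along which they close (so a half turn about z gives the same grasp; the last joint's range is limited). The gripper opens to 85 mm and grips with 20 to 120 N. Pads are 22 mm wide; open, the fingers measure 114 mm over their backs; the gripper's body (76 mm by 85 mm) begins 54 mm behind the grasp point. The pads swing forward as they close: fully open they stand 13 mm farther back than shut.
Start: joints at [-1.312, 0.383, 0.016, 1.37, -0.006, 1.388, -0.046], TCP at [0.198, 0.593, 0.231] pointing down, gripper open.
Joint ranges: [-2.95, 2.95], [-0.25, 2.06], [-1.52, 1.56], [0.18, 2.33], [-1.44, 4.58], [0.02, 2.06], [-3.01, 3.01]. Speed limits (rad/s): [2.39, 2.39, 3.01, 3.01, 3.14, 3.14, 3.14].

## Interface

Orientations are given as a 3x3 rotation matrix whose columns are the frame's x, y, z axes.
In Python, from plant import arm, eyes gives the robot as it stands.
- The arm moves only by the shell command python3 -m creep 'ROWS' [FORCE]. ROWS is a JSON object of lists of equal length, an entry for each row: "linear": the shift along the tool's x, y, z in mm, a list of three; "twist": the turn, a rotation vector about the tool's x, y, z in degrees, a list of three; "hand": the finger opening in mm, from 0 to 85.4. In form: {"linear": [[tx, ty, tz], ...], "twist": [[ax, ay, az], ...], "hand": [hand, ...]}. A call has 1 to 12 rows; each row shifts and turns the commanded pose from where the row before left it, along the tool's axes as they then stand; what a row does not reach is not made up. A row lasts 1/8 s, in which the tool goes at most 62.5 mm and 10.7 degrees, less where a joint would pass 70% of its speed; a pose out of reach is approached as far as the arm can. A call with a gripper value outside its range is refused whole. The fingers move at their own pace and stop on an object; FORCE is the grip in N (left out, the last holds). Time passes only in rows, so rows that do not move let the fingers close. It gives the time, the measured TCP pose, the force, the opening and the grip force at its end, in the units of the state.
- arm.state(): the state, without advancing time (a new reading comes with each control period).
- eyes.get_image(name): name is "side" or "top" or "wrist"; returns a dict with "image" (420x560x3 uint8, red, green, blue), "z_map" (420x560 float32, m along the optical axis (not along the pixel's ray), 0 where there is no reading), "K" (3x3 intrinsics, pixels), "extrinsics" (4x4, takes a point from camera to world coordinates). Camera axes: x right, y down, z forward; pixel columns grow to the right and rows downward; lengths in m; the calibration is good to about 2 mm. The wrist camera is an equidistant fisheye: a pixel r from the principal point sees the ray r / f radians off the axis. A picture is of the moment at which its call begins.
- arm.job_done(): hands the job in; it is judged then, once.
The state is a dict: "time": time; "joint_positions": joint angles; "dq": joint speeds; "tau": joint torques, N m; "tcp_pos": TCP position; "tool_rot": TCP orientation; "force": force on the tool from outside, world axes, zero at the start; "torque": the same for the moment, N m; "width": finger opening in m; "grip_force": force on a finger pad.
Only numpy, scipy, OpenCV 4.12 (cv2) and the standard library are available. Lean on these libraries where they do the work, as an engineer would, in place of code of your own. Each camera call takes 0.05 s, during which the arm holds its last target. There are 200 camera calls.

## Task

Build the small burger for its picture: lay the patty on the bottom bun that sits on the plate, then the seeded top bun on the patty, each flat and centred, and let go of them. Then take the grey grip of the camera stand so that the fingers squeeze in its red button, draw the mast straight up past its first stop to the second stop, which is the end of its travel, and finish while still holding it up there with the grip and its button squeezed. Leave the jar, the salt shaker and the mug where they stand.

Things in the scene. Friction and masses are not known exactly. Their poses are not given: they have to be found in the camera images.
- plate: white round plate, 170 mm across, rim 16 mm high, loose on the worktop, 0.6 kg; origin at the centre of its underside, z up; its inner floor is 5 mm above the origin
- bun_base: bottom bun, a tan disc 58 mm across and 16 mm thick, lying loose at the middle of the plate; origin at the centre of its underside, z up
- patty: dark brown patty, a rigid disc 56 mm across and 16 mm thick, about 80 g, lying on the wooden board; origin at the centre of its underside, z up. Patty and top bun swap places from start to start
- bun_top: tan top bun with pale seeds, rigid, 56 mm across, 30 mm high, flat underneath, its side upright for the lower 16 mm and domed above, about 60 g, lying on the wooden board; origin at the centre of its underside, z up
- board: light wooden board, fixed, 110 x 230 x 12 mm (its x, y, z); origin at the centre of its underside, the top 12 mm above it. The patty and the top bun lie on it about 110 mm apart along its y axis
- camera_stand: camera stand, fixed: dark grey round foot 110 mm across and 18 mm high, upright tube 25 mm across with a black collar, 33 mm across, that ends 137 mm above the worktop. Origin at the centre of its underside, z up. The telescoping mast slides straight up out of it and cannot turn
- grip_center (a point): middle of the mast's grey grip, on its axis, where the fingers should close; 175 mm above the worktop when home, moves up with the mast; axes as the stand's. Grip 24 (x) x 28 (y) x 52 mm high, its top 22 mm above this point, nothing above. Red button on its -x face at this height. A small black camera is on the -y side, 20 to 66 mm out, its top 5 mm below this point
- mast (a joint): how far the mast is drawn up, m: 0 home, 0.055 first stop, 0.110 second stop (hard end of travel). Locked at 0, and catches at 0.055 and 0.110, unless the button is squeezed in; with the button held in it slides over the whole travel, needing about 6 N upward, and friction keeps it from sinking
- mast_button (a joint): how far the red button (18 mm wide, 26 mm high, standing 6 mm proud of the grip's -x face, so 30 mm between fingers that close along x) is pressed in, m: 0 out, 0.006 flush; beyond 0.004 it unlocks the mast. It springs back; pressing it fully takes about 6 N, so a grip of 15 to 40 N across it keeps it in
- jar: bystander: glass jar with a yellow lid, 56 mm across, 70 mm high, loose; origin at the centre of its underside
- salt: bystander: glass salt shaker with a grey cap, 44 mm across, 90 mm high, loose; origin at the centre of its underside
- mug: bystander: white mug with a handle, 78 x 110 mm, 97 mm high, loose; origin under its middle
Mind the look-alikes: they are no part of the job. Of the things shaped like the camera_stand, the grey one is meant. There is more than one size of the patty; the one meant has the size given above.

How it is judged:
On the way, in this order (a step that is already met when the one before it is completed fails the run):
1. the patty lies flat and centred on the bottom bun on the plate, let go (horizontal distance between bun_base and plate below 0.02 m and z of bun_base in the frame of plate below 0.012 m and angle between bun_base's own z axis and vertical below 0.1 rad and height (world z) of plate below 0.03 m and horizontal distance between patty and bun_base below 0.01 m and z of patty in the frame of bun_base between 0.011 and 0.021 m and angle between patty's own z axis and vertical below 0.12 rad and contact force between the fingers and patty below 0.3 N and linear speed of patty below 0.03 m/s), for 0.2 s.
2. the top bun lies flat and centred on the patty, let go (all of step 1 and horizontal distance between bun_top and patty below 0.01 m and z of bun_top in the frame of patty between 0.011 and 0.021 m and angle between bun_top's own z axis and vertical below 0.12 rad and contact force between the fingers and bun_top below 0.3 N and linear speed of bun_top below 0.03 m/s and horizontal distance between bun_top and bun_base below 0.014 m), for 0.2 s.
3. the mast is drawn up to its second stop, held by the fingers (value of joint mast_button above 0.003 m and value of joint mast above 0.104 m and contact force between the fingers and mast above 2 N), for 0.2 s.
At the end, for the whole second after the job is handed in: For the last second: bottom bun flat within 20 mm of the plate's centre; patty flat on it, top bun flat on the patty, each centred within 10 mm (top over bottom bun 14 mm), untouched; mast above 104 mm (of 110), at rest, gripped with over 2 N, button in over 3 mm; bystanders within 30 mm (all of step 2 and all of step 3 and velocity of joint mast between -0.02 and 0.02 m/s); the arm keeps its last pose, push and grip.
It fails at once if the jar with the yellow lid is pushed away (more than 30 mm) or tipped (distance of jar from where it was at the start of the episode above 0.03 m or angle between jar's own z axis and vertical above 0.5 rad).
It fails at once if the salt shaker is pushed away (more than 30 mm) or tipped (distance of salt from where it was at the start of the episode above 0.03 m or angle between salt's own z axis and vertical above 0.5 rad).
It fails at once if the mug is pushed away (more than 30 mm) or tipped (distance of mug from where it was at the start of the episode above 0.03 m or angle between mug's own z axis and vertical above 0.5 rad).
It also fails if it takes over 59 s, if anything falls off the work surface, if the arm or the gripper's body presses on something with over 40 N, if the wrist force passes 120 N, or if a joint passes its speed limit or range.

## Working session

There is one attempt and no reset: what is moved stays moved. The work goes in short steps, Python scripts to look and compute and a shell command to move; the robot and the scene stay as the last step left them, time stands still between calls to the robot, and variables do not carry over. Pictures are saved under pics/ and viewed, at most 13 in all, crops included, and the job is handed in when it is done.

```bash
mkdir -p pics; ls
python3 - <<'E'
from plant import arm, eyes
import cv2,numpy as np
s=arm.state(); print(s, arm.grip_point_offset)
for n in("top","side"):
    d=eyes.get_image(n); np.savez(n+".npz",**d); cv2.imwrite(f"pics/{n}.png",d["image"][:,:,::-1]); print(n,d["K"],d["extrinsics"])
E
```

```text
pics
{'time': 0.0, 'joint_positions': array([-1.31187623,  0.38423867,  0.01640741,  1.37116161, -0.00631888,
        1.38821185, -0.04650264]), 'dq': array([ 0.00084061, -0.00045513, -0.00060078,  0.00017695,  0.00210254,
        0.00042567, -0.00151445]), 'tau': array([-1.06452964e-03, -6.27593565e+01,  8.43662526e-01, -3.71837139e+01,
        1.65651063e-02,  1.39154925e-02,  6.61099898e-05]), 'tcp_pos': array([0.19750099, 0.59243668, 0.23027544]), 'tool_rot': array([[-9.48669727e-01,  3.16267918e-01, -5.94398675e-04],
       [ 3.16268475e-01,  9.48667868e-01, -1.87832293e-03],
       [-3.01663573e-05, -1.96989766e-03, -9.99998059e-01]]), 'force': array([ 0.26693293,  0.22068518, -0.10714184]), 'torque': array([0.03433049, 0.02625215, 0.00805175]), 'grip_force': 0.0, 'width': 0.08566432492787937} 0.0187
top [[398.16978472   0.         282.20037242]
 [  0.         398.16978472 212.23155213]
 [  0.           0.           1.        ]] [[ 0.02498168 -0.996099    0.08463269  0.43940873]
 [-0.99967136 -0.02537868 -0.00361812  0.01575486]
 [ 0.00575187 -0.08451449 -0.99640565  1.32357992]
 [ 0.          0.          0.          1.        ]]
side [[537.29236081   0.         290.16967486]
 [  0.         537.29236081 204.86163164]
 [  0.           0.           1.        ]] [[ 0.85846626 -0.26159529  0.44113896 -0.36247544]
 [-0.51273002 -0.45784883  0.72627982 -1.46288992]
 [ 0.01198358 -0.84967191 -0.52717553  1.19239527]
 [ 0.          0.          0.          1.        ]]
```

View pics/top.png

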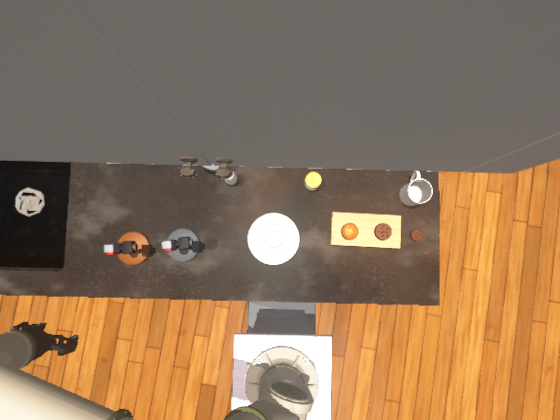

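View pics/side.png

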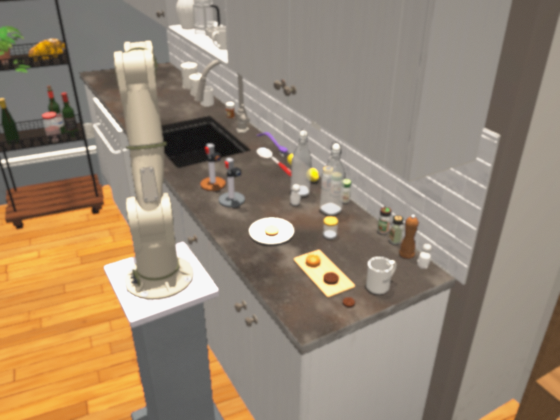

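Top view: plate with bun (273,239), top bun (349,231) and patty (383,231) on the board, a small decoy patty off the board (417,235), and the grey stand at (182,245) with the orange decoy at its left. Jar (313,181), salt (230,178) and mug (412,192) are behind.

```bash
cat > h.py <<'E'
import numpy as np,cv2
def cloud(d):
    z=d["z_map"];v,u=np.mgrid[:z.shape[0],:z.shape[1]];K=d["K"]
    p=np.stack([(u-K[0,2])/K[0,0]*z,(v-K[1,2])/K[1,1]*z,z],-1)
    E=d["extrinsics"];return p@E[:3,:3].T+E[:3,3]
def circ(P,m):
    q=(P[m][:,:2]*2000).astype(np.float32)
    (c,r)=cv2.minEnclosingCircle(q);return np.array(c)/2000,r/2000,P[m][:,:2].mean(0),np.median(P[m][:,2]),m.sum()
E
python3 - <<'E'
from h import *
d=np.load("top.npz");P=cloud(d);im=d["image"]
hsv=cv2.cvtColor(im,cv2.COLOR_RGB2HSV)
def box(u,v,r):
    m=np.zeros(im.shape[:2],bool);m[v-r:v+r+1,u-r:u+r+1]=1;return m
for n,u,v in(("plate",273,239),("buntop",349,231),("patty",383,231),("stand",182,245),("small",417,235),("jar",313,181),("salt",230,178),("mug",412,192)): print(n,P[v,u].round(4))
z=P[...,2]
f=lambda n,m:print(n,[np.round(x,4) for x in circ(P,m)])
f("plate",box(273,239,32)&(z>.010))
f("base",box(273,239,12)&(z>.014))
f("top",box(349,231,12)&(z>.020))
f("patty",box(383,231,12)&(z>.020))
b=box(366,230,42)&(z>.008)&(z<.016);q=P[b][:,:2];print("board",cv2.minAreaRect((q*1000).astype(np.float32)))
f("foot",box(182,245,22)&(z>.01)&(z<.03))
f("jar",box(313,181,10)&(z>.05)); f("salt",box(230,178,12)&(z>.06));f("mug",box(412,192,22)&(z>.07))
def crop(u0,v0,w,h,s,n): cv2.imwrite("pics/"+n,cv2.resize(im[v0:v0+h,u0:u0+w,::-1],None,fx=s,fy=s,interpolation=cv2.INTER_CUBIC))
crop(95,205,130,75,6,"c1.png");crop(240,195,165,85,4.8,"c2.png")
for v in range(228,264,2): print(v,' '.join('%3d'%(1000*P[v,u,2]) for u in range(160,210,2)))
E
```

```text
plate [0.4616 0.0389 0.0212]
buntop [ 0.4931 -0.2056  0.0412]
patty [ 0.4965 -0.3188  0.0277]
stand [0.4352 0.2989 0.1663]
small [ 0.4867 -0.4339  0.0155]
jar [ 0.6482 -0.0843  0.0696]
salt [0.6481 0.1777 0.0866]
mug [ 0.6299 -0.4204  0.0078]
plate [array([0.4629, 0.0373]), np.float64(0.0843), array([0.4619, 0.037 ]), np.float64(0.0139), np.int64(1128)]
base [array([0.4618, 0.0352]), np.float64(0.0297), array([0.4629, 0.0361]), np.float64(0.0208), np.int64(238)]
top [array([ 0.4702, -0.1106]), np.float64(0.1301), array([ 0.4922, -0.206 ]), np.float64(0.0366), np.int64(237)]
patty [array([ 0.4716, -0.1642]), np.float64(0.1828), array([ 0.495 , -0.3176]), np.float64(0.0271), np.int64(233)]
board ((537.3226318359375, -278.21533203125), (249.27490234375, 214.05296325683594), 86.78507995605469)
foot [array([0.4349, 0.3354]), np.float64(0.055), array([0.4327, 0.3305]), np.float64(0.0147), np.int64(521)]
jar [array([ 0.5576, -0.0384]), np.float64(0.13), array([ 0.6505, -0.084 ]), np.float64(0.0692), np.int64(221)]
salt [array([0.5539, 0.0927]), np.float64(0.1379), array([0.5978, 0.1379]), n
[... 1320 characters left out ...]
176 128  17  14  18  15  18  18  15  17  15  16  11   8  -4  -1  -3  -6  -1
252  -1  -3  -3  -1  14  14  14  19  13  10  15  16  15  14  16  16  11  14  14   1   0  -1  -2  -2   0
254   0   3  -1   0  -1  15  17  15  17  16  11  15  15  13  12  12  15  13  12  -5   0   0 1323   0  -3
256   1  -1   0   2  -4   6  15  11  12  18  13  14  13  11  12  10  14  10   0   0  -5   1   3  -6  -2
258   3   4   1   1   2   0  10  13  13  14  15  14  10  15  12  12  10   0  -3  -3   0   0   0   2   2
260   0   0  -2  -5  -4  -5  -4  -4   7  13  15   7  15  17  10   0   0  -2  -3  -3   0  -9   2  -3   0
262   2  -1   0   1   0  -1  -1   0   1   0   0   0  -3   2   0  -5  -4   3  -3   0  -4  -3  -3  -4   0
```

View pics/c1.png

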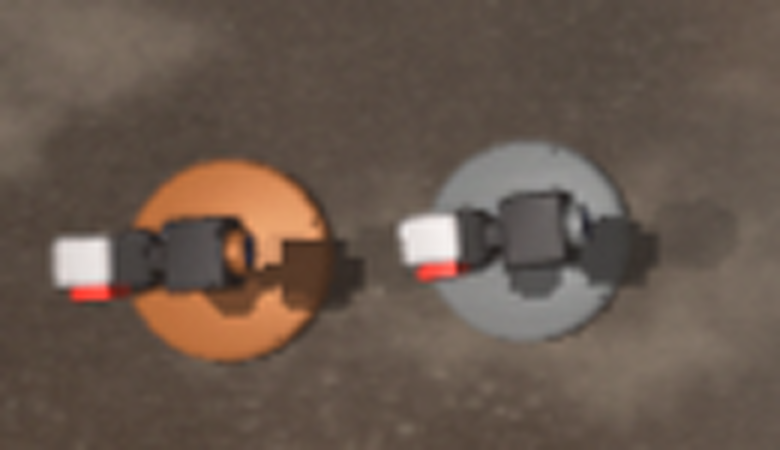

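View pics/c2.png

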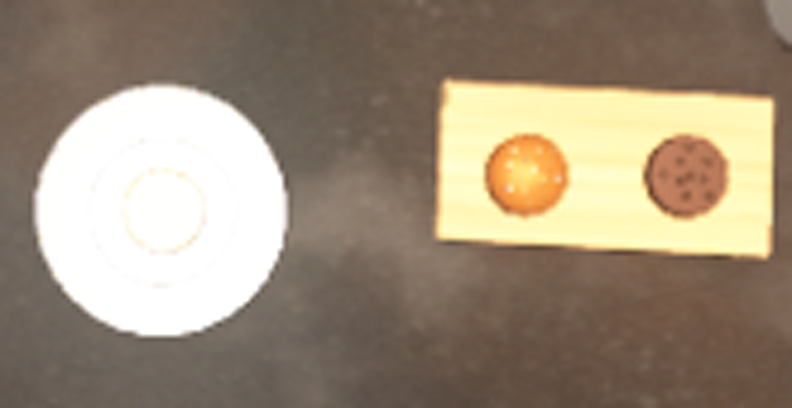

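The crops show the base bun ring at about (164,211) in c2, i.e. (273.7,238.6) full-frame, the top bun at (349.4,231.1) and the patty at (382.7,231.1). In c1 the grey stand has its grip at the left, the red button on the near (-x) side and the camera at the right.

```bash
python3 - <<'E'
from h import *
d=np.load("top.npz");P=cloud(d);K=d["K"];E=d["extrinsics"];z=P[...,2]
def ray(u,v,h):
    r=E[:3,:3]@np.linalg.solve(K,[u,v,1]);o=E[:3,3];return (o+r*(h-o[2])/r[2]).round(4)
print("base",ray(273.7,238.6,.021),"plate",ray(273.1,238.4,.012),"bun",ray(349.4,231.1,.026),"patty",ray(382.7,231.1,.027))
def box(u,v,r):
    m=np.zeros(z.shape,bool);m[v-r:v+r+1,u-r:u+r+1]=1;return m
for n,m in(("top",box(349,231,12)&(z>.022)&(z<.06)),("patty",box(383,231,12)&(z>.021)&(z<.05)),("foot",box(182,245,24)&(z>.008)&(z<.03)),("grip",box(167,245,10)&(z>.186)&(z<.22)),("cam",box(185,243,9)&(z>.16)&(z<.18)),("salt",box(230,178,9)&(z>.06)&(z<.12)),("jar",box(313,181,10)&(z>.05)&(z<.1))):
    print(n,[np.round(x,4) for x in circ(P,m)])
E
python3 -m creep '{"linear":[[0,0,-10],[0,0,-10],[0,0,-10],[0,0,-10],[0,0,-10],[0,0,0],[0,0,0],[0,0,0]],"twist":[[0,0,9],[0,0,9],[0,0,9],[0,0,9],[0,0,9],[0,0,9],[0,0,9],[0,0,8.5]],"hand":[85,85,85,85,85,85,85,85]}' 30
```

```text
base [0.463  0.0366 0.021 ] plate [0.4637 0.0387 0.012 ] bun [ 0.4935 -0.2095  0.026 ] patty [ 0.4962 -0.318   0.027 ]
top [array([ 0.493 , -0.2102]), np.float64(0.0279), array([ 0.4929, -0.209 ]), np.float64(0.0366), np.int64(232)]
patty [array([ 0.4948, -0.3192]), np.float64(0.0282), array([ 0.4952, -0.3192]), np.float64(0.0271), np.int64(231)]
foot [array([0.443 , 0.3349]), np.float64(0.0623), array([0.4334, 0.3295]), np.float64(0.0144), np.int64(569)]
grip [array([0.4333, 0.3353]), np.float64(0.0171), array([0.4339, 0.3342]), np.float64(0.195), np.int64(96)]
cam [array([0.4423, 0.2941]), np.float64(0.024), array([0.4417, 0.2908]), np.float64(0.1683), np.int64(159)]
salt [array([0.6554, 0.18  ]), np.float64(0.0168), array([0.6497, 0.1748]), np.float64(0.0798), np.int64(46)]
jar [array([ 0.6519, -0.0849]), np.float64(0.0261), array([ 0.6515, -0.0844]), np.float64(0.0692), np.int64(220)]
time: 1.1
tcp_pos: [0.1975, 0.5927, 0.2807]
tool_rot: [[0.004, 1.0, -0.0], [1.0, -0.004, -0.001], [-0.001, -0.0, -1.0]]
force: [-0.5, -0.7, -0.6]
width: 0.085
grip_force: 0.0
```

```bash
python3 -m creep '{"linear":[[-20,14,0],[-42,29,0],[-42,29,0],[-42,29,0],[-42,29,0],[-42,29,0],[-42,29,0],[-30,15,0],[-47,6,0],[-47,6,0],[-47,6,0],[-47,6,0]],"twist":[[0,0,0],[0,0,0],[0,0,0],[0,0,0],[0,0,0],[0,0,0],[0,0,0],[0,0,0],[0,0,0],[0,0,0],[0,0,0],[0,0,0]],"hand":[85,85,85,85,85,85,85,85,85,85,85,85]}'
```

```text
time: 2.6
tcp_pos: [0.425, 0.1015, 0.281]
tool_rot: [[-0.001, 1.0, -0.0], [1.0, 0.001, 0.0], [0.0, -0.0, -1.0]]
force: [1.3, 0.3, 0.2]
width: 0.0848
grip_force: 0.0
```

```bash
python3 -m creep '{"linear":[[-42,7,0],[-42,7,0],[-42,7,0],[-42,7,0],[-42,7,10],[-42,7,25],[-42,7,30],[-42,7,35],[-42,7,35],[-42,7,35],[0,0,0],[0,0,0]],"twist":[[0,0,0],[0,0,0],[0,0,0],[0,0,0],[0,0,0],[0,0,0],[0,0,0],[0,0,0],[0,0,0],[0,0,0],[0,0,0],[0,0,0]],"hand":[85,85,85,85,85,85,66,66,66,66,66,66]}'
python3 - <<'E'
from plant import arm,eyes
import cv2
d=eyes.get_image("wrist");cv2.imwrite("pics/w1.png",d["image"][:,:,::-1]);print(d["K"],d["extrinsics"])
E
```

```text
time: 4.1
tcp_pos: [0.4955, -0.3166, 0.1111]
tool_rot: [[-0.001, 1.0, -0.001], [1.0, 0.001, 0.0], [0.0, -0.001, -1.0]]
force: [-0.1, 0.9, 1.0]
width: 0.0657
grip_force: 0.0
[[325.1922621    0.         271.08279973]
 [  0.         325.1922621  206.94428764]
 [  0.           0.           1.        ]] [[ 9.99999577e-01  8.57092859e-04 -3.32288360e-04  4.94227117e-01]
 [ 7.37419267e-04 -9.63775374e-01 -2.66714236e-01 -2.48709814e-01]
 [-5.48850206e-04  2.66713878e-01 -9.63775599e-01  2.53156119e-01]
 [ 0.00000000e+00  0.00000000e+00  0.00000000e+00  1.00000000e+00]]
```

View pics/w1.png

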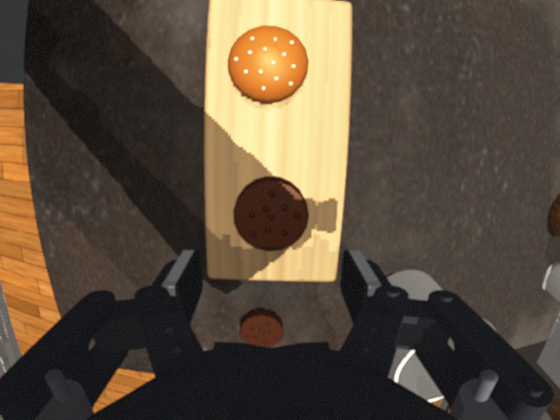

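The wrist view shows the patty at about (271,214) and the top bun at (268,63). The small decoy patty (262,328) is between the fingertips and lower in the image, off the board.

```bash
cat >> h.py <<'E'
def wray(d,u,v,h):
    K=d["K"];E=d["extrinsics"];a=np.array([(u-K[0,2])/K[0,0],(v-K[1,2])/K[1,1]]);t=np.hypot(*a)
    r=E[:3,:3]@np.append(a/t*np.sin(t),np.cos(t));o=E[:3,3];return (o+r*(h-o[2])/r[2]).round(4)
E
python3 - <<'E'
from plant import arm,eyes
from h import *
d=eyes.get_image("wrist")
print(wray(d,271,213.5,.026),wray(d,268,64,.026),wray(d,209,279,.012),wray(d,337,281,.012),wray(d,350,4,.012))
print("edges",[wray(d,*p,.027) for p in((234.5,213),(308,213),(271,177))],wray(d,271,250,.028))
E
```

```text
[ 0.4949 -0.3161  0.026 ] [ 0.4927 -0.2091  0.026 ] [ 0.4425 -0.3785  0.012 ] [ 0.5513 -0.3804  0.012 ] [ 0.5545 -0.1554  0.012 ]
edges [array([ 0.4683, -0.3155,  0.027 ]), array([ 0.522 , -0.3154,  0.027 ]), array([ 0.4949, -0.2889,  0.027 ])] [ 0.495  -0.3442  0.028 ]
```

```bash
python3 -m creep '{"linear":[[0,0,20],[0,0,25],[0,0,25],[0,0,15],[0,0,5],[0,0,0],[0,0,0]],"twist":[[0,0,0],[0,0,0],[0,0,0],[0,0,0],[0,0,0],[0,0,0],[0,0,0]],"hand":[66,66,66,66,66,66,66]}'
for i in 1 2 3; do python3 -m creep '{"linear":[[0,0,2],[0,0,0]],"twist":[[0,0,0],[0,0,0]],"hand":[66,66]}' | grep -E 'tcp|force'; done
```

```text
time: 5.08
tcp_pos: [0.4961, -0.3172, 0.0222]
tool_rot: [[-0.001, 1.0, 0.001], [1.0, 0.001, -0.001], [-0.001, 0.001, -1.0]]
force: [-0.6, -0.2, 1.1]
width: 0.0658
grip_force: 0.0
tcp_pos: [0.4957, -0.3168, 0.0194]
force: [-0.5, 1.1, 0.3]
grip_force: 0.0
tcp_pos: [0.4955, -0.3167, 0.0171]
force: [-0.3, 0.0, -0.5]
grip_force: 0.0
tcp_pos: [0.4955, -0.3167, 0.0151]
force: [0.5, -0.6, -0.7]
grip_force: 0.0
```

```bash
python3 -m creep '{"linear":[[0,0,2],[0,0,0],[0,0,0],[0,0,0],[0,0,0],[0,0,0],[0,0,0]],"twist":[[0,0,0],[0,0,0],[0,0,0],[0,0,0],[0,0,0],[0,0,0],[0,0,0]],"hand":[66,60,55,50,50,50,50]}' 30
python3 - <<'E'
from plant import arm,eyes
import cv2
d=eyes.get_image("wrist");cv2.imwrite("pics/w2.png",d["image"][:,:,::-1])
E
```

```text
time: 6.7
tcp_pos: [0.4956, -0.3167, 0.0136]
tool_rot: [[-0.001, 1.0, -0.0], [1.0, 0.001, 0.0], [0.0, -0.0, -1.0]]
force: [-2.6, 2.1, 6.3]
width: 0.0544
grip_force: 31.1
```

View pics/w2.png

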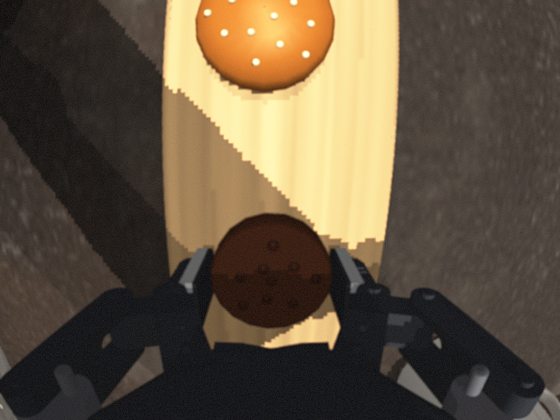

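The patty is held centrally between the pads (centre ~(271,270)). Next I lift it and move toward the plate, stopping short to look.

```bash
python3 -m creep '{"linear":[[0,0,-10],[0,0,-25],[0,0,-30],[20,-2,-25],[40,-5,-10],[45,-5,0],[45,-5,0],[45,-5,0],[45,-5,0],[30,-5,0],[15,0,0],[0,0,0]],"twist":[[0,0,0],[0,0,0],[0,0,0],[0,0,0],[0,0,0],[0,0,0],[0,0,0],[0,0,0],[0,0,0],[0,0,0],[0,0,0],[0,0,0]],"hand":[50,50,50,50,50,50,50,50,50,50,50,50]}'
python3 - <<'E'
from plant import arm,eyes
import cv2,numpy as np
d=eyes.get_image("wrist");cv2.imwrite("pics/w3.png",d["image"][:,:,::-1]);np.savez("w3.npz",**d)
E
```

```text
time: 8.25
tcp_pos: [0.4635, -0.0306, 0.1136]
tool_rot: [[-0.004, 1.0, 0.0], [1.0, 0.004, 0.001], [0.001, 0.0, -1.0]]
force: [0.7, 0.1, -1.0]
width: 0.0542
grip_force: 32.1
```

View pics/w3.png

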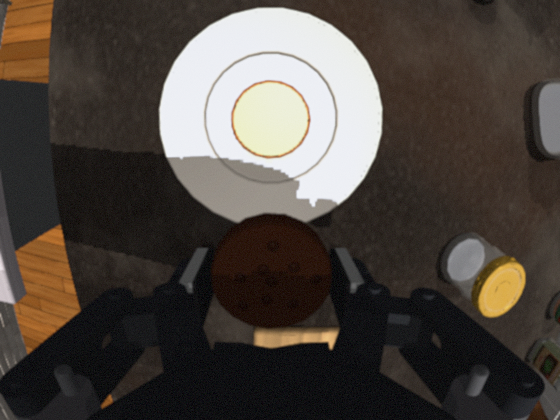

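Base bun at about (271,119) in the wrist view, between plate edges (160..382, 9..228); the held patty spans (212..331, 213..328) and looks flat.

Run:
```python
from h import *
d=np.load("w3.npz");f=lambda pts,h:[list(wray(d,*p,h)[:2]) for p in pts]
m=lambda q:np.round(((q[0][0]+q[1][0])/2,(q[2][1]+q[3][1])/2),4)
for n,h,p in(("base",.021,((232,119),(310,119),(271,81),(271,157.5))),("patty",.128,((211,270),(331,270),(271,213.5),(271,328))),("plate",.015,((160,118),(382,118),(271,9),(271,228)))):
    q=f(p,h);print(n,m(q),q[1][0]-q[0][0],q[2][1]-q[3][1])
```

```text
base [0.462  0.0372] 0.055900000000000005 0.0554
patty [ 0.4621 -0.0296] 0.05299999999999999 0.057300000000000004
plate [0.462  0.0378] 0.16860000000000003 0.16849999999999998
```

```bash
python3 -m creep '{"linear":[[20,0,0],[30,0,10],[17,0,20],[0,0,25],[0,0,20],[0,0,10],[0,0,3],[0,0,0],[0,0,0]],"twist":[[0,0,0],[0,0,0],[0,0,0],[0,0,0],[0,0,0],[0,0,0],[0,0,0],[0,0,0],[0,0,0]],"hand":[50,50,50,50,50,50,50,50,50]}'
python3 -m creep '{"linear":[[0,0,1],[0,0,0]],"twist":[[0,0,0],[0,0,0]],"hand":[50,50]}' | grep -E 'tcp|force'
python3 -m creep '{"linear":[[0,0,1],[0,0,0]],"twist":[[0,0,0],[0,0,0]],"hand":[50,50]}' | grep -E 'tcp|force'
```

```text
time: 9.43
tcp_pos: [0.4638, 0.0352, 0.0259]
tool_rot: [[-0.001, 1.0, 0.001], [1.0, 0.001, 0.0], [0.0, 0.001, -1.0]]
force: [-0.0, -0.3, -1.7]
width: 0.0542
grip_force: 32.0
tcp_pos: [0.4633, 0.0353, 0.0244]
force: [0.3, -1.0, -1.1]
grip_force: 32.0
tcp_pos: [0.4632, 0.0352, 0.0232]
force: [0.1, -0.3, -0.5]
grip_force: 32.0
```

```bash
python3 -m creep '{"linear":[[1,0,1],[0,0,0.5],[0,0,0],[0,0,0]],"twist":[[0,0,0],[0,0,0],[0,0,0],[0,0,0]],"hand":[50,50,50,50]}' | grep -E 'tcp|force'
python3 -m creep '{"linear":[[0,0,0],[0,0,0],[0,0,0],[0,0,0],[0,0,-10],[0,0,-25],[-20,0,-25],[-30,5,-25],[-40,5,0],[-20,0,0],[0,0,0],[0,0,0]],"twist":[[0,0,0],[0,0,0],[0,0,0],[0,0,0],[0,0,0],[0,0,0],[0,0,0],[0,0,0],[0,0,0],[0,0,0],[0,0,0],[0,0,0]],"hand":[55,58,62,66,66,66,66,66,66,66,66,66]}'
python3 - <<'E'
from plant import arm,eyes
import cv2,numpy as np
d=eyes.get_image("wrist");cv2.imwrite("pics/w4.png",d["image"][:,:,::-1]);np.savez("w4.npz",**d)
E
```

```text
tcp_pos: [0.4633, 0.0358, 0.0225]
force: [-5.7, -2.0, 14.1]
grip_force: 33.3
time: 11.92
tcp_pos: [0.4734, -0.0728, 0.1069]
tool_rot: [[-0.002, 1.0, -0.0], [1.0, 0.002, 0.0], [0.0, -0.0, -1.0]]
force: [0.1, -0.2, -0.7]
width: 0.0659
grip_force: 0.0
```

View pics/w4.png

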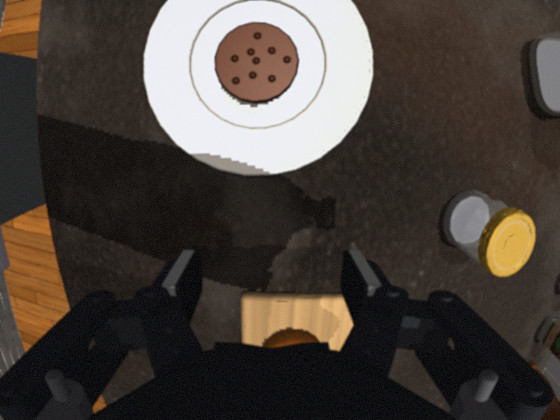

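The patty sits flat on the bun, centre (257,62), concentric with the plate ring. Now the top bun.

```bash
python3 - <<'E'
from h import *
d=np.load("w4.npz");print("patty",wray(d,257,62,.036),"plate",wray(d,258,61.5,.010))
E
python3 -m creep '{"linear":[[-30,4,0],[-45,6,0],[-40,6,0],[-21,3,10],[0,0,20],[0,0,25],[0,0,20],[0,0,9],[0,0,4],[0,0,2],[0,0,0],[0,0,0]],"twist":[[0,0,0],[0,0,0],[0,0,0],[0,0,0],[0,0,0],[0,0,0],[0,0,0],[0,0,0],[0,0,0],[0,0,0],[0,0,0],[0,0,0]],"hand":[66,66,66,66,66,66,66,66,66,66,66,66]}'
```

```text
patty [0.4629 0.0329 0.036 ] plate [0.4625 0.0379 0.01  ]
time: 13.48
tcp_pos: [0.4928, -0.2099, 0.0173]
tool_rot: [[-0.001, 1.0, 0.001], [1.0, 0.001, -0.0], [-0.0, 0.001, -1.0]]
force: [0.3, -0.5, 0.1]
width: 0.0657
grip_force: 0.0
```

```bash
python3 -m creep '{"linear":[[0,0,2],[0,0,0],[0,0,0],[0,0,0],[0,0,0],[0,0,0],[0,0,0]],"twist":[[0,0,0],[0,0,0],[0,0,0],[0,0,0],[0,0,0],[0,0,0],[0,0,0]],"hand":[66,60,55,50,50,50,50]}' 30
python3 -m creep '{"linear":[[0,0,-10],[0,0,-25],[0,0,-30],[15,-2,-25],[30,-5,-10],[45,-8,0],[45,-8,0],[30,-7,0],[10,0,0],[0,0,0],[0,0,0]],"twist":[[0,0,0],[0,0,0],[0,0,0],[0,0,0],[0,0,0],[0,0,0],[0,0,0],[0,0,0],[0,0,0],[0,0,0],[0,0,0]],"hand":[50,50,50,50,50,50,50,50,50,50,50]}'
python3 - <<'E'
from plant import arm,eyes
import cv2,numpy as np
d=eyes.get_image("wrist");cv2.imwrite("pics/w5.png",d["image"][:,:,::-1]);np.savez("w5.npz",**d)
E
```

```text
time: 14.35
tcp_pos: [0.4925, -0.2098, 0.015]
tool_rot: [[-0.001, 1.0, 0.0], [1.0, 0.001, 0.0], [0.0, 0.0, -1.0]]
force: [-1.3, 1.3, 5.5]
width: 0.0543
grip_force: 31.4
time: 15.72
tcp_pos: [0.4626, -0.0363, 0.115]
tool_rot: [[0.001, 1.0, 0.0], [1.0, -0.001, -0.001], [-0.001, 0.0, -1.0]]
force: [-0.5, 0.7, -1.1]
width: 0.0545
grip_force: 32.2
```

View pics/w5.png

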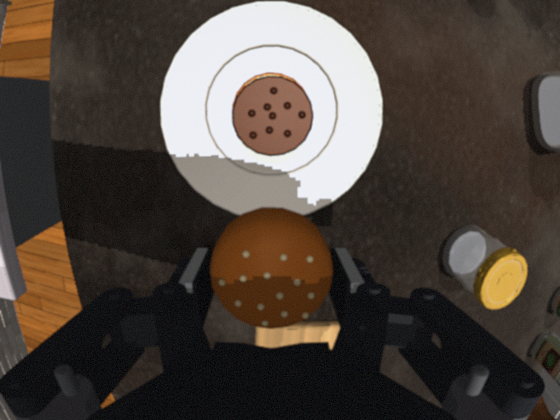

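The patty (232..313, 77..156) lies flat on the bun with a sliver of bun showing on the far side (a few mm off). The top bun is held (211..333, 208..328), flat.

Run:
```python
from h import *
d=np.load("w5.npz");w=lambda u,v,h:wray(d,u,v,h)[:2]
print("patty",w(232,116,.036),w(313,116,.036),w(272,77,.036),w(272,155.5,.036))
print("base far",w(272,73,.021),"plate",w(272,1,.015),w(272,219,.015))
print("bun",w(211,268,.128),w(333,268,.128),w(272,208,.128),w(272,328,.128), w(272,328,.130))
```

```text
patty [0.4351 0.0339] [0.4897 0.0339] [0.462  0.0603] [0.462  0.0067]
base far [0.4621 0.0652] plate [0.4622 0.1234] [ 0.4621 -0.0453]
bun [ 0.4345 -0.0323] [ 0.4889 -0.0324] [ 0.4617 -0.0046] [ 0.4617 -0.065 ] [ 0.4617 -0.0635]
```

```bash
python3 -m creep '{"linear":[[20,0,0],[30,0,0],[20,0.5,15],[1.5,0,25],[0,0,20],[0,0,9],[0,0,3],[0,0,0],[0,0,0]],"twist":[[0,0,0],[0,0,0],[0,0,0],[0,0,0],[0,0,0],[0,0,0],[0,0,0],[0,0,0],[0,0,0]],"hand":[50,50,50,50,50,50,50,50,50]}'
python3 -m creep '{"linear":[[0,0,1.5],[0,0,0]],"twist":[[0,0,0],[0,0,0]],"hand":[50,50]}' | grep -E 'tcp|force'
python3 -m creep '{"linear":[[0,0,1],[0,0,0]],"twist":[[0,0,0],[0,0,0]],"hand":[50,50]}' | grep -E 'tcp|force'
```

```text
time: 16.9
tcp_pos: [0.4632, 0.0367, 0.0433]
tool_rot: [[-0.001, 1.0, 0.001], [1.0, 0.001, 0.0], [0.0, 0.001, -1.0]]
force: [-0.4, 0.3, -0.7]
width: 0.0543
grip_force: 32.1
tcp_pos: [0.4628, 0.0369, 0.0414]
force: [-0.6, -0.4, -0.3]
grip_force: 32.1
tcp_pos: [0.4627, 0.0367, 0.0402]
force: [0.2, 0.6, -0.7]
grip_force: 32.1
```

```bash
python3 -m creep '{"linear":[[-1.5,0,0.5],[0,0,0.7],[0,0,0],[0,0,0]],"twist":[[0,0,0],[0,0,0],[0,0,0],[0,0,0]],"hand":[50,50,50,50]}' | grep -E 'tcp|force'
python3 -m creep '{"linear":[[0,0,0],[0,0,0],[0,0,0],[0,0,0],[0,0,-10],[0,0,-25],[-20,0,-25],[-30,5,-25],[-40,5,0],[-20,0,0],[0,0,0],[0,0,0]],"twist":[[0,0,0],[0,0,0],[0,0,0],[0,0,0],[0,0,0],[0,0,0],[0,0,0],[0,0,0],[0,0,0],[0,0,0],[0,0,0],[0,0,0]],"hand":[55,58,62,66,66,66,66,66,66,66,66,66]}'
python3 - <<'E'
from plant import arm,eyes
import cv2,numpy as np
w=eyes.get_image("wrist");np.savez("w6.npz",**w)
t=eyes.get_image("top")["image"];s=eyes.get_image("side")["image"];w=w["image"]
r=lambda a,f:cv2.resize(a,(400,300),interpolation=cv2.INTER_CUBIC)
cv2.imwrite("pics/m6.png",np.vstack([np.hstack([r(w[0:210,120:400],0),r(t[209:269,234:314],0)]),np.hstack([r(s[201:261,231:311],0),r(t[205:280,120:220],0)])])[:,:,::-1])
E
```

```text
tcp_pos: [0.4628, 0.0362, 0.0399]
force: [-5.6, 3.2, 16.5]
grip_force: 33.7
time: 19.4
tcp_pos: [0.4729, -0.0739, 0.1242]
tool_rot: [[-0.002, 1.0, -0.0], [1.0, 0.002, 0.0], [0.0, -0.0, -1.0]]
force: [0.5, 0.3, 0.9]
width: 0.0661
grip_force: 0.0
```

View pics/m6.png

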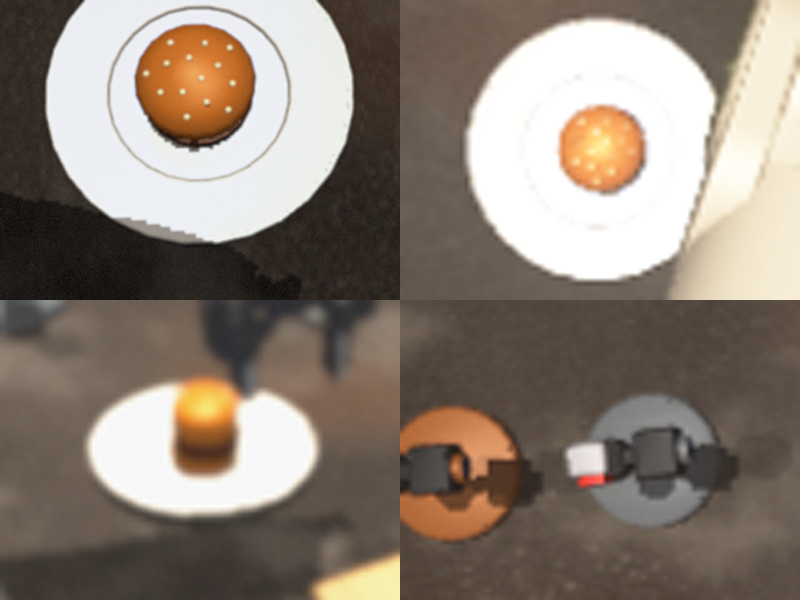

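The burger is stacked flat and centred (top bun within a couple of mm), and the grey stand stands left of it, turned about +10°. I raise and approach it from the -y side, then look.

```bash
python3 -m creep '{"linear":[[0,-4,-30],[0,-4,-40],[0,-4,-40],[0,-4,-40],[30,-4,-8],[45,-4,0],[45,-4,0],[45,-4,0],[45,-4,0],[40,-4,0],[24,0,0],[0,0,0]],"twist":[[0,0,0],[0,0,0],[0,0,0],[0,0,0],[0,0,0],[0,0,0],[0,0,0],[0,0,0],[0,0,0],[0,0,0],[0,0,0],[0,0,0]],"hand":[66,66,66,66,66,66,66,66,66,66,66,66]}'
python3 - <<'E'
from plant import arm,eyes
import cv2,numpy as np
d=eyes.get_image("wrist");cv2.imwrite("pics/w7.png",d["image"][:,:,::-1]);np.savez("w7.npz",**d)
E
```

```text
time: 21.05
tcp_pos: [0.4322, 0.2008, 0.2818]
tool_rot: [[-0.004, 1.0, -0.0], [1.0, 0.004, -0.001], [-0.001, -0.0, -1.0]]
force: [0.6, -0.1, -0.3]
width: 0.0659
grip_force: 0.0
```

View pics/w7.png

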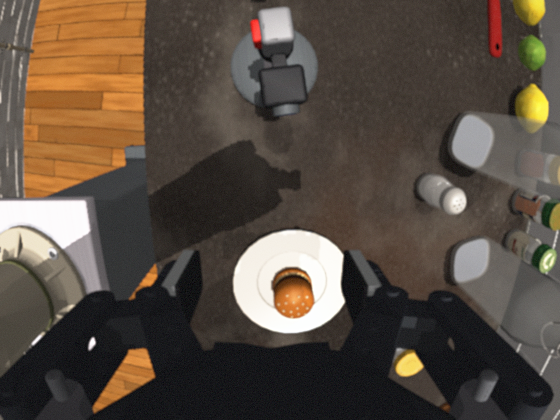

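The wrist view shows the grey stand's grip near (276,25) with the red button on its left (-x) side and the camera box at (283,85). The burger is intact at (292,290).

Run:
```python
from h import *
d=np.load("w7.npz");K=d["K"];E=d["extrinsics"];Z=d["z_map"]
v,u=np.mgrid[:420,:560];a=(u-K[0,2])/K[0,0];b=(v-K[1,2])/K[1,1];t=np.hypot(a,b)+1e-9
P=np.stack([a/t*np.tan(t),b/t*np.tan(t),np.ones_like(t)],-1)*Z[...,None]@E[:3,:3].T+E[:3,3]
z=P[...,2];bx=(u>240)&(u<310)&(v<125)
for n,m in(("grip",bx&(z>.190)&(z<.205)),("cam",bx&(z>.163)&(z<.176)&(v>60)&(v<110))):
    q=(P[m][:,:2]*1000).astype(np.float32);print(n,m.sum(),np.median(z[m]).round(4),q.mean(0),cv2.minAreaRect(q),u[m].min(),u[m].max(),v[m].min(),v[m].max())
f=bx&(z>.008)&(z<.025);print("foot",P[f].mean(0),f.sum())
```

```text
grip 1212 0.1959 [433.34598 335.91483] ((433.37249755859375, 337.4566650390625), (23.98246192932129, 29.050756454467773), 9.143636703491211) 257 294 7 45
cam 1885 0.1691 [439.48297 294.54825] ((439.83514404296875, 293.8260803222656), (35.90165328979492, 36.65841293334961), 8.734294891357422) 258 307 64 109
foot [0.42692361 0.33702835 0.01471291] 1871
```

```bash
python3 -m creep '{"linear":[[25,0.5,0],[40,0.5,0],[40,0.2,0],[25,0,0],[5.5,0,0],[0,0,0],[0,0,20],[0,0,30],[0,0,20],[0,0,10],[0,0,0]],"twist":[[0,0,0],[0,0,0],[0,0,0],[0,0,0],[0,0,-4.5],[0,0,-4.5],[0,0,0],[0,0,0],[0,0,0],[0,0,0],[0,0,0]],"hand":[60,60,60,60,60,60,60,60,60,60,60]}'
python3 - <<'E'
from plant import eyes
import cv2,numpy as np
w=eyes.get_image("wrist")["image"];s=eyes.get_image("side")["image"]
cv2.imwrite("pics/m8.png",np.hstack([cv2.resize(w[140:380,110:430],(400,300)),cv2.resize(s[125:245,165:325],(400,300),interpolation=cv2.INTER_CUBIC)])[:,:,::-1])
E
```

```text
time: 22.48
tcp_pos: [0.4337, 0.3344, 0.2019]
tool_rot: [[-0.157, 0.988, -0.0], [0.988, 0.157, -0.001], [-0.001, -0.001, -1.0]]
force: [0.8, -1.0, 0.4]
width: 0.06
grip_force: 0.0
```

View pics/m8.png

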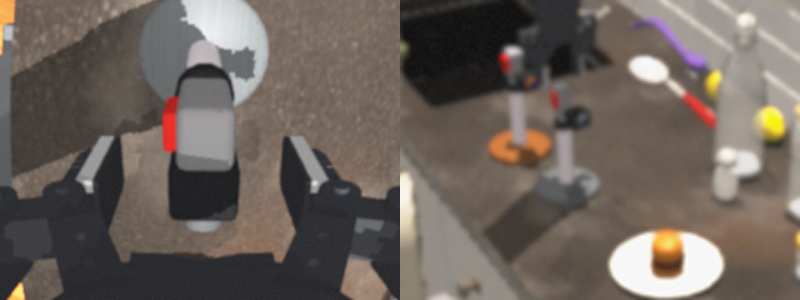

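The grip and button sit squarely between the open fingers, with the camera box behind. I descend and squeeze.

```bash
python3 -m creep '{"linear":[[1,0,12],[0,0,17],[0,0,12],[0,0,5],[0,0,0],[0,0,0]],"twist":[[0,0,0],[0,0,0],[0,0,0],[0,0,0],[0,0,0],[0,0,0]],"hand":[60,60,60,60,60,60]}'
python3 -m creep '{"linear":[[0,0,0],[0,0,0],[0,0,0],[0,0,0],[0,0,0],[0,0,0],[0,0,0],[0,0,0]],"twist":[[0,0,0],[0,0,0],[0,0,0],[0,0,0],[0,0,0],[0,0,0],[0,0,0],[0,0,0]],"hand":[50,40,30,20,15,15,15,15]}' 35
```

```text
time: 23.32
tcp_pos: [0.4337, 0.3358, 0.1565]
tool_rot: [[-0.157, 0.988, 0.0], [0.988, 0.157, 0.0], [0.0, 0.001, -1.0]]
force: [0.6, 0.6, 0.3]
width: 0.06
grip_force: 0.0
time: 24.32
tcp_pos: [0.4349, 0.336, 0.1567]
tool_rot: [[-0.156, 0.988, 0.003], [0.988, 0.156, 0.001], [0.001, 0.003, -1.0]]
force: [4.9, 2.3, -0.2]
width: 0.0234
grip_force: 39.7
```

```bash
python3 -m creep '{"linear":[[0,1,-4],[0,0,-6],[0,0,-10],[0,0,-10],[0,0,-10],[0,0,-10],[0,0,0]],"twist":[[0,0,0],[0,0,0],[0,0,0],[0,0,0],[0,0,0],[0,0,0],[0,0,0]],"hand":[15,15,15,15,15,15,15]}' 35
```

```text
time: 25.2
tcp_pos: [0.4349, 0.336, 0.2067]
tool_rot: [[-0.157, 0.988, 0.001], [0.988, 0.157, 0.001], [0.001, 0.001, -1.0]]
force: [2.0, 1.7, 0.3]
width: 0.0234
grip_force: 39.8
```

```bash
python3 -m creep '{"linear":[[0,0,-8],[0,0,-10],[0,0,-10],[0,0,-10],[0,0,-10],[0,0,-7]],"twist":[[0,0,0],[0,0,0],[0,0,0],[0,0,0],[0,0,0],[0,0,0]],"hand":[15,15,15,15,15,15]}' 35
python3 -m creep '{"linear":[[0,0,-3],[0,0,-2],[0,0,-1],[0,0,0],[0,0,0],[0,0,0],[0,0,0]],"twist":[[0,0,0],[0,0,0],[0,0,0],[0,0,0],[0,0,0],[0,0,0],[0,0,0]],"hand":[15,15,15,15,15,15,15]}' 35
python3 - <<'E'
from plant import eyes
import cv2,numpy as np
w=eyes.get_image("wrist")["image"];s=eyes.get_image("side")["image"];t=eyes.get_image("top")["image"]
cv2.imwrite("pics/m9.png",np.hstack([cv2.resize(w[140:380,110:430],(400,300)),cv2.resize(s[95:275,165:405],(400,300),interpolation=cv2.INTER_CUBIC)])[:,:,::-1])
E
```

```text
time: 25.95
tcp_pos: [0.4348, 0.3359, 0.2607]
tool_rot: [[-0.157, 0.988, 0.001], [0.988, 0.157, -0.0], [-0.0, 0.001, -1.0]]
force: [5.1, 3.8, -5.3]
width: 0.0234
grip_force: 39.1
time: 26.82
tcp_pos: [0.4348, 0.336, 0.2666]
tool_rot: [[-0.157, 0.988, 0.001], [0.988, 0.157, 0.0], [-0.0, 0.001, -1.0]]
force: [4.5, 3.7, -3.7]
width: 0.0234
grip_force: 39.2
```

View pics/m9.png

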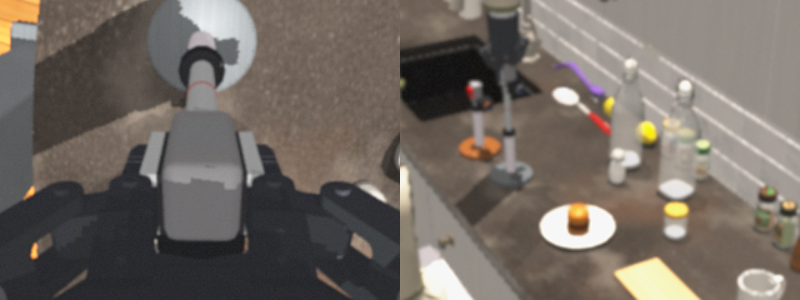

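The mast is up with the grip held, and the burger and bystanders are in place. One small extra pull confirms the hard stop.

```bash
python3 -m creep '{"linear":[[0,0,-1],[0,0,-1],[0,0,0],[0,0,0],[0,0,0]],"twist":[[0,0,0],[0,0,0],[0,0,0],[0,0,0],[0,0,0]],"hand":[15,15,15,15,15]}' 35
```

```text
time: 27.6
tcp_pos: [0.4348, 0.3359, 0.2667]
tool_rot: [[-0.157, 0.988, 0.0], [0.988, 0.157, -0.002], [-0.002, -0.0, -1.0]]
force: [10.1, 5.6, -17.6]
width: 0.0238
grip_force: 37.8
```

The hard stop is reached: the load has risen and there is no more motion. Handing in.

```bash
python3 -c "
from plant import arm
print(arm.job_done())"
```

```text
the job is handed in; nothing more can be done
None
```

I handed the job in at 27.6 s, though no verdict came back: the burger is stacked flat on the plate, the mast is held at its second stop with the button squeezed, and the jar, salt shaker and mug were left alone.

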